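# Cap a flow slide and hold its label end up to the code reader

## Task

Both port caps of the flow slide that lies on the bench are standing proud: press each one fully home while the slide lies there. Then pick the slide up and hold it out to the code reader, level and label side up, with its label end - the frosted end that has the small corner notch, the other frosted end is blank - foremost, pointing straight in under the reader's head, over the dark square on the reader's foot and about 10 cm above the bench, your fingers clear of the label end. Keep the slide level all the way because its channel is full, leave everything else where it stands, and finish still holding the slide there.

Things in the scene. Friction and masses are not known exactly. Their poses are not given: they have to be found in the camera images.
- slide: Flow slide, loose, flat on the bench, label side up, any yaw: clear plate 76 x 26 x 7 mm (76 along x), frosted 18.5 mm at both ends, two press-on caps in the clear middle; 30 to 50 g. Origin: centre of the underside. +x points to the label end (notch in its +x +y corner), z up out of the label side. Grip the long edges, e.g. at mid length: the caps fit between the fingers.
- label_end: The label end of the slide, a rigid part of it: the last 18.5 mm of the plate, frosted, 26 mm wide, with a square notch 7 x 7 mm cut out of one outer corner. Origin: centre of its upper face, 28.75 mm from the slide's centre and 7 mm above its underside; axes as the slide's.
- slide_blank (a point): Centre of the upper face of the other, blank frosted end (full rectangle, no notch), 28.75 mm from the slide's centre and 57.5 mm from the label end's centre.
- cap_a (a joint): How far the cap nearer the label end is pressed on, m: 0 = 5 mm proud of the plate, 0.005 = fully home, its rim resting on the plate. Stays where it is left; friction about 3.5 N resists, so push with 5 to 8 N. Starts between 0 and 0.0015.
- cap_b (a joint): The same for the cap nearer the blank end.
- cap_a_top (a point): Centre of the flat top of the cap nearer the label end: a white round cap, 12 mm in diameter and 9 mm high, standing on the slide's centre line 12 mm from the slide's centre. Its top is 16 mm above the bench when home, 19.5 to 21 mm at the start.
- cap_b_top (a point): Centre of the flat top of the other cap, 12 mm from the slide's centre towards the blank end; same size.
- reader: Code reader, fixed, left or right on the bench, turned up to 0.35 rad: grey foot 190 x 100 x 12 mm, steel post at its rear, head 85 x 62 x 46 mm looking down 43 deg to the robot; window 35 mm behind the origin, 190 mm up; head top 0.27 m. Origin: under the foot, 100 mm behind its front edge. -x: its front; the label end is to point along +x. Dark 34 mm square centred 60 mm before the origin.
- reader_spot (a point): The point the reader looks at: 100 mm above the bench, straight over the centre of the dark square. The centre of the label end's upper face belongs here.
- vortex: Vortex mixer, fixed to the bench, on the side that the reader is not: a boxy grey housing 125 x 105 mm with a round black rubber cup on top, 152 mm high. Origin: centre of the underside.
- chamber_slide: Bystander, loose: chambered slide, 76 x 26 mm, 12 mm high, an open block of eight wells, no caps. Origin: centre of the underside.
- small_bottle: Bystander, loose: open white reagent bottle, 44 mm in diameter, 74 mm high. Origin: centre of the underside.
- bottle_lid: Bystander, loose: the bottle's white lid, 33 mm in diameter, 14 mm high. Origin: centre of the underside.
- cryovial: Bystander, loose: standing cryovial, 13 mm in diameter, 47 mm high, with a red cap. Origin: centre of the underside.
- marker: Bystander, loose: lying marker pen, 136 mm long along its x, 12 mm thick. Origin: centre of the underside.

How it is judged:
By the outcome, as a careful person would: the job done as asked, in the order asked, and still so for the second after the job is handed in, while the arm keeps its last pose, push and grip.
It also fails if it takes over 51 s, if anything falls off the work surface, if the arm or the gripper's body presses on something with over 40 N, if the wrist force passes 120 N, or if a joint passes its speed limit or range.

## Robot

A 6-joint arm with a two-finger parallel gripper is mounted at the origin on the work surface. World frame = base frame: x ahead of the robot, y to its left, z up, the work surface at z = 0. Lengths are in mm, angles in rad, forces in N, time in s.
With the tool pointing down it reaches from about 350 to 975 mm from the base axis. Payload 7.1 kg.
Tool frame: the origin (TCP) lies midway between the tips of the shut fingers; the grasp point (between the pads) lies 19 mm behind it (ctrl.tcp_to_grasp is the distance from the TCP to the grasp point, in mm); z points along the fingers, y is the line along which they close (so a half turn about z gives the same grasp; the last joint's range is limited). The gripper opens to 88 mm and grips with 3 to 60 N. Pads are 20 mm wide; open, the fingers measure 115 mm over their backs; the gripper's body (75 mm by 178 mm) begins 61 mm behind the grasp point.
Start: joints at [-1.329, 0.423, 1.63, -0, 1.089, -0.019], TCP at [161.177, -603.843, 200.775] pointing down, gripper open.
Joint ranges: [-3, 3], [-0.9, 2.11], [0.09, 2.58], [-1.31, 4.45], [0.11, 2.69], [-2.54, 2.54]. Speed limits (rad/s): [2.39, 2.39, 3.01, 3.14, 3.14, 3.14].

## Interface

Orientations are given as a rotation vector (axis times angle).
In Python, from workcell import get_obs, cams, ticket, boxes_of, ctrl gives the robot as it stands.
- The arm moves only by the shell command python3 -m creep 'ROWS' [OPENING]. ROWS is JSON, one flat list of numbers, 4 for each row, row after row: the shift along the world's x, y, z in m, then the turn about the world's z in rad. In form: [tx, ty, tz, spin, tx, ty, tz, spin, ...]. A call has 1 to 10 rows; each row is the pose to reach, as a shift and turn from the pose commanded when the call began; what a row does not reach only later rows make up. A row lasts 1/12 s, in which the tool goes at most 41.7 mm and 7.16 degrees, less where a joint would pass 70% of its speed; a pose out of reach is approached as far as the arm can. A call with a gripper value outside its range is refused whole. OPENING is the opening, from 0 (shut) to 1 (fully open), set as the call begins (- or left out, the last holds). The fingers move at their own pace and stop on an object; the grip force is fixed at half the most. Time passes only in rows, so rows that repeat a pose let the fingers close. It gives the time, the measured TCP pose, the force, the opening and the grip force at its end, in the units of the state.
- get_obs(): the state, without advancing time (a new reading comes with each control period).
- cams.get_image(name): name is "side" or "top"; returns (picture, depth): 420x560x3 uint8, red, green, blue; 420x560 float32, mm along the optical axis (not along the pixel's ray), 0 where there is no reading.
- cams.get_calibration(name): a dict with "mtx" (3x3 intrinsics, pixels), "D" ([k1, k2, p1, p2, k3] as OpenCV has them; the pictures are not rectified), "R" (3x3) and "t" (3): a world point X has camera coordinates R X + t. Camera axes: x right, y down, z forward; pixel columns grow to the right and rows downward; lengths in mm; the calibration is good to about 2 mm. A picture is of the moment at which its call begins. get_calibration takes no time and is no camera call.
- ticket.close_job(): hands the job in; it is judged then, once.
Trained networks look in the newest picture that a camera, given by its name, has taken for a name from the list of things; names that differ only in an ending like _2 or _b are one class to them, and where a whole thing is asked for, a point or a joint stands for the part that bears it (a point fixed in the world has none). Each returns a list of dicts, best first, with "score" (0 to 1); they miss things now and then, are a little off and sometimes report something else, mostly with a low value. They report only what shows in the picture. A call takes as long as a camera call.
- boxes_of(camera, target): "centre" ([column, row] in pixels, amid what is visible of it).
The state is a dict: "t": time; "qpos": joint angles; "qvel": joint speeds; "joint_torque": joint torques, N m; "ee_pos": TCP position; "orientation": TCP orientation; "ft_force": force on the tool from outside, world axes, zero at the start; "moment": the same for the moment, N m; "width": finger opening in mm; "grasp_force": force on a finger pad.
Only numpy, scipy, OpenCV 4.12 (cv2) and the standard library are available. Lean on these libraries where they do the work, as an engineer would, in place of code of your own. Each camera call takes 0.05 s, during which the arm holds its last target. There are 200 camera calls.

## Working session

There is one attempt and no reset: what is moved stays moved. The work goes in short steps, Python scripts to look and compute and a shell command to move; the robot and the scene stay as the last step left them, time stands still between calls to the robot, and variables do not carry over. Pictures are saved under pics/ and viewed, at most 10 in all, crops included, and the job is handed in when it is done.

```bash
mkdir -p pics; cat > h.py <<'E'
import numpy as np,cv2
from workcell import get_obs,cams,ticket,boxes_of,ctrl
def ray(cam,px):
    c=cams.get_calibration(cam);R=np.array(c["R"]);t=np.array(c["t"]).ravel()
    p=cv2.undistortPoints(np.array([[px]],float),np.array(c["mtx"]),np.array(c["D"]))[0,0]
    return -R.T@t, R.T@np.array([p[0],p[1],1.])
def onz(cam,px,z):
    o,d=ray(cam,px);return o+d*(z-o[2])/d[2]
def atd(cam,px,dep):
    o,d=ray(cam,px);return o+d*dep
def proj(cam,X):
    c=cams.get_calibration(cam)
    return cv2.projectPoints(np.array(X,float).reshape(-1,3),cv2.Rodrigues(np.array(c["R"]))[0],np.array(c["t"],float),np.array(c["mtx"]),np.array(c["D"]))[0][:,0]
E
python3 - <<'E'
from h import *
for n in("top","side"):
    im,d=cams.get_image(n);cv2.imwrite(f"pics/{n}0.png",im[:,:,::-1]);np.save(f"{n}0.npy",d)
    o,_=ray(n,(280,210));print(n,o.round())
    for k in("slide","label_end","slide_blank","cap_a_top","reader","vortex","chamber_slide"):
        for b in boxes_of(n,k)[:3]:
            print(n,k,round(b["score"],2),np.round(b["centre"],1),onz(n,b["centre"],{"cap_a_top":20,"reader":100,"vortex":150}.get(k,7)).round(1))
print(get_obs())
E
```

```text
top [486.  -1. 963.]
top slide 0.93 [311.6 239.2] [485.1 -28.7   7. ]
top label_end 0.61 [316.9 251.2] [458.2 -40.2   7. ]
top slide_blank 0.56 [311.8 238.5] [486.6 -29.1   7. ]
top reader 0.83 [420.7 156.9] [ 650.7 -251.4  100. ]
top vortex 0.87 [172.  165.1] [631.9 245.6 150. ]
top chamber_slide 0.73 [214.5 286.7] [380.7 190.    7. ]
side [ 400. -615.  624.]
side slide 0.67 [264.6 266.8] [480.5 -29.7   7. ]
side label_end 0.65 [252.7 272.7] [453.8 -42.7   7. ]
side slide_blank 0.93 [267.5 267.6] [486.2 -32.9   7. ]
side vortex 0.64 [315.9 165.4] [618.2 123.5 150. ]
side vortex 0.47 [266.  267.1] [ 463.9 -166.5  150. ]
side chamber_slide 0.52 [212.1 207.7] [380.  189.4   7. ]
{'t': 0.8, 'qpos': array([-1.32900115e+00,  4.23050089e-01,  1.62983981e+00, -1.36719762e-05,
        1.08857274e+00, -1.90130579e-02]), 'qvel': array([-2.83387223e-04,  1.01737797e-03,  1.60846818e-03, -6.89727870e-04,
        5.63870808e-05, -2.20650400e-04]), 'joint_torque': array([-1.08385113e-03, -5.44509101e+01, -2.74027848e+01,  6.41921419e-02,
        1.68846629e-02,  2.09192638e-05]), 'ee_pos': array([ 161.18511179, -603.89493091,  200.82994799]), 'orientation': array([3.11478799e+00, 4.08509389e-01, 3.79158344e-06]), 'ft_force': array([0.24187191, 0.18671379, 0.15632703]), 'moment': array([-0.04372525, -0.04242958,  0.01517942]), 'grasp_force': 0.0, 'width': 88.03796657097756}
```

View pics/top0.png

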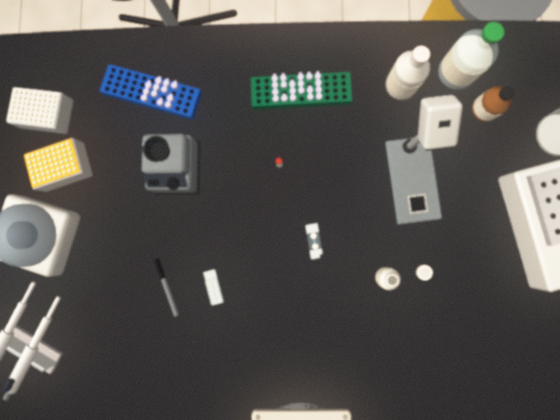

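View pics/side0.png

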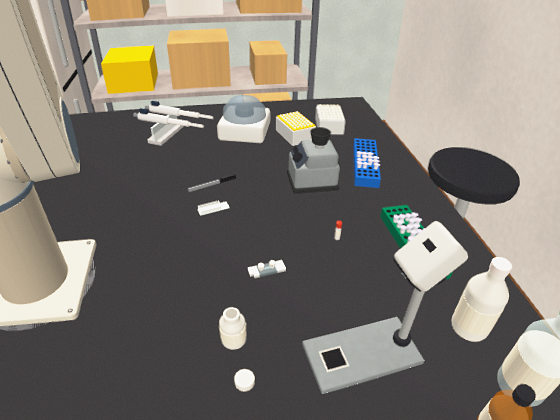

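The top view shows the slide at about (314,241), nearly along world x. The reader is on the right with its dark square at (417,204), the vortex is at (168,162), and the bottle and lid are at (388,279) and (425,272). Next I'll zoom on the slide and the foot.

```bash
python3 - <<'E'
from h import *
t=cv2.imread("pics/top0.png");s=cv2.imread("pics/side0.png")
def z(im,x,y,w,h,k): return cv2.resize(im[y:y+h,x:x+w],(w*k,h*k),interpolation=cv2.INTER_CUBIC)
a=z(t,294,216,40,50,8);b=z(s,242,248,50,40,8)
c=np.zeros((800,720,3),np.uint8)
c=np.zeros((600,800,3),np.uint8);c[:400,:320]=a;c[:320,330:730]=b
e=z(t,380,130,70,100,2);c[400:600,0:140]=e
f=z(s,300,310,130,90,3);c[325:595,330:720]=f
cv2.imwrite("pics/z0.png",c)
# dark square + foot corners at top, z=12
g=cv2.cvtColor(t,cv2.COLOR_BGR2GRAY)
for p in[(417,204)]: print("sq",onz("top",p,12).round(1))
for p in[(333,358)]: print("sq side",onz("side",p,12).round(1))
# foot segmentation
m=np.zeros_like(g);m[135:230,380:450]=(g[135:230,380:450]>75)
n,l,st,ce=cv2.connectedComponentsWithStats(m);i=1+st[1:,4].argmax()
pts=np.argwhere(l==i)[:,::-1];pts=pts[(pts[:,1]>155)]
W=np.array([onz("top",p,12)[:2] for p in pts.astype(float)])
r=cv2.minAreaRect(W.astype(np.float32));print("foot rect",r,cv2.boxPoints(r).round())
# slide plate bright
m=np.zeros_like(g);m[216:266,298:330]=(g[216:266,298:330]>60)
pts=np.argwhere(m)[:,::-1].astype(float)
W=np.array([onz("top",p,7)[:2] for p in pts]);print("slide",cv2.minAreaRect(W.astype(np.float32)))
E
```

```text
sq [ 561.  -265.2   12. ]
sq side [ 563.9 -264.1   12. ]Traceback (most recent call last):
  File "<stdin>", line 18, in <module>
  File "h.py", line 8, in onz
    o,d=ray(cam,px);return o+d*(z-o[2])/d[2]
        ~~~^^^^^^^^
  File "h.py", line 4, in ray
    c=cams.get_calibration(cam);R=np.array(c["R"]);t=np.array(c["t"]).ravel()
ValueError: time passes only in moves, steps and waits
```

View pics/z0.png

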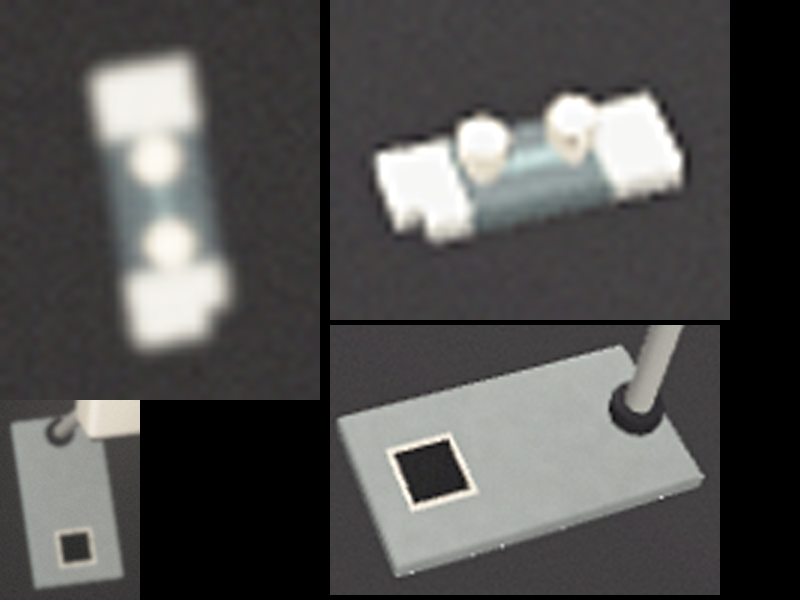

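The slide's label end (notched) points back toward the robot, so it needs about a half turn. In the crop, the square and foot edges are sharp enough to fit the reader's pose.

```bash
sed -i 's/^def ray/from functools import lru_cache\n@lru_cache(None)\ndef cal(n): return cams.get_calibration(n)\ndef ray/; s/cams.get_calibration(cam)/cal(cam)/' h.py
python3 - <<'E'
from h import *
t=cv2.imread("pics/top0.png");s=cv2.imread("pics/side0.png")
for uv in[(340,420),(400,572),(703,478),(622,347),(432,471)]:
    print("foot side",onz("side",(300+(uv[0]-330)/3,310+(uv[1]-325)/3),12).round(1))
for uv in[(11,425),(36,587),(122,576),(75,548)]:
    print("foot top",onz("top",(380+uv[0]/2,130+(uv[1]-400)/2),12).round(1))
def T(u,v,z):return onz("top",(294+u/8-.44,216+v/8-.44),z).round(1)
def S(u,v,z):return onz("side",(242+(u-330)/8-.44,248+v/8-.44),z).round(1)
print("caps top a",T(168,244,20),"b",T(155,159,20));print("caps side a",S(483,132,20),"b",S(570,112,20))
print("top blank corners",*[T(*p,7) for p in[(88,70),(190,55),(203,130),(100,142)]])
print("top label corners",*[T(*p,7) for p in[(125,272),(224,263),(135,350)]])
print("side blank corners",*[S(*p,7) for p in[(650,93),(683,165)]],"label",*[S(*p,7) for p in[(376,152),(436,225)]])
for n,k in(("top","reader"),): pass
o=get_obs();from scipy.spatial.transform import Rotation as Ro
print(Ro.from_rotvec(o["orientation"]).as_matrix().round(3))
E
```

```text
foot side [ 521. -224.   12.]
foot side [ 532.4 -321.3   12. ]
foot side [ 717.2 -298.5   12. ]
foot side [ 706.  -202.8   12. ]
foot side [ 565.2 -265.6   12. ]
foot top [ 701.2 -198.5   12. ]
foot top [ 517.9 -221.5   12. ]
foot top [ 529.1 -318.    12. ]
foot top [ 561.  -266.3   12. ]
caps top a [469.9 -34.6  20. ] b [493.4 -31.3  20. ]
caps side a [471.9 -33.1  20. ] b [495.3 -29.4  20. ]
top blank corners [518.6 -13.3   7. ] [522.5 -42.    7. ] [501.4 -45.3   7. ] [498.4 -16.4   7. ]
top label corners [462. -23.   7.] [464.2 -50.6   7. ] [440.3 -25.5   7. ]
side blank corners [519.6 -13.    7. ] [523.6 -40.4   7. ] label [444.7 -23.6   7. ] [457.1 -51.6   7. ]
[[ 0.966  0.258  0.   ]
 [ 0.258 -0.966 -0.   ]
 [-0.     0.    -1.   ]]
```

```bash
python3 -m creep '[0.02,0.04,0,-0.03,0.31,0.57,0,-0.121,0.31,0.57,0,-0.121,0.31,0.57,0,-0.121,0.31,0.57,0,-0.121,0.31,0.57,0,-0.121,0.31,0.57,0,-0.121,0.31,0.57,0,-0.121,0.31,0.57,0,-0.121,0.31,0.57,0,-0.121]' 0
```

```text
t: 1.63
ee_pos: [360.3, -235.8, 201.1]
orientation: [3.133, 0.219, 0.001]
ft_force: [0.9, -0.6, 0.4]
width: 24.7
grasp_force: 0.0
```

```bash
python3 -m creep '[0.105,0.195,0,0,0.105,0.195,0,0,0.105,0.195,-0.06,0,0.105,0.195,-0.1,0,0.105,0.195,-0.13,0,0.105,0.195,-0.15,0,0.105,0.195,-0.15,0,0.105,0.195,-0.15,0,0.105,0.195,-0.15,0,0.105,0.195,-0.15,0]'
```

```text
t: 2.47
ee_pos: [465.0, -43.0, 51.7]
orientation: [3.134, 0.22, 0.001]
ft_force: [-0.5, -0.3, 0.6]
width: 0.5
grasp_force: 0.0
```

```bash
python3 - <<'E'
from h import *
o=get_obs();print(o["ee_pos"].round(2),2*np.arctan2(o["orientation"][1],o["orientation"][0]))
a=[]
for n in("top","side"):
    im,d=cams.get_image(n);p=proj(n,o["ee_pos"])[0];x,y=map(int,p)
    print(n,p.round(1))
    c=cv2.resize(im[y-50:y+50,x-60:x+60,::-1],(600,500),interpolation=cv2.INTER_CUBIC)
    a.append(c[:,100:500])
cv2.imwrite("pics/z1.png",np.hstack(a))
E
```

```text
[465.01 -42.99  51.66] 0.14026042699638586
top [319.1 248.6]
side [257.7 256.9]
```

View pics/z1.png

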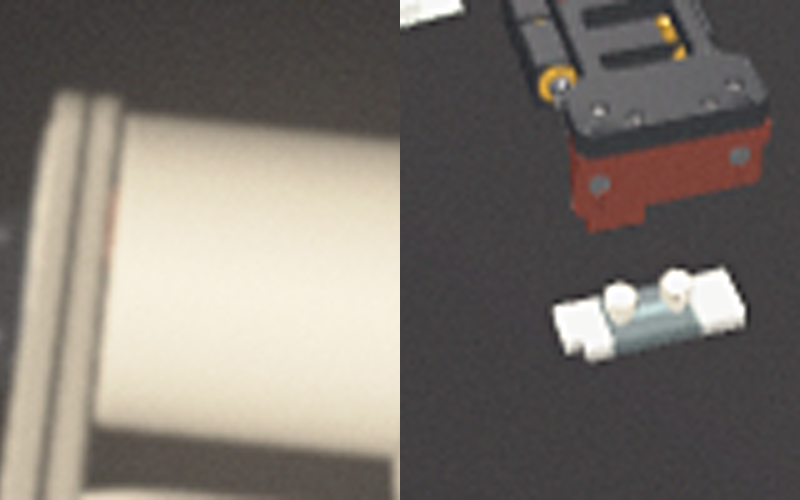

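The side crop shows the red finger at (575–770,120–230), with a narrow tip at its left end over the slide. The top view is hidden by the arm. I'll check the finger's shape against depth before pressing.

```bash
python3 - <<'E'
from h import *
o=get_obs();im,d=cams.get_image("side");im=im.astype(int)
red=(im[...,0]>90)&(im[...,1]<80)&(d>0);red[:200]=0;red[300:]=0;red[:,:230]=0;red[:,320:]=0
P=np.array([atd("side",(x,y),d[y,x]) for y,x in np.argwhere(red)])-o["ee_pos"]
a=.14;u=P@[np.cos(a),np.sin(a),0];v=P@[-np.sin(a),np.cos(a),0];h=P[:,2]
for lo in range(-6,60,4):
    k=(h>=lo)&(h<lo+4)
    if k.sum()>2: print(lo,k.sum(),"u",np.percentile(u[k],[3,97]).round(1),"v",np.percentile(v[k],[3,50,97]).round(1))
E
```

```text
22 11 u [-9.3 10.9] v [-10.1  -8.5  -5.9]
26 15 u [-7.8 10.8] v [-10.2  -9.2  -8.1]
30 9 u [-8.  10.7] v [-10.4 -10.   -8.6]
```

```bash
python3 - <<'E'
from h import *
o=get_obs();im,d=cams.get_image("side")
L=[(x,y) for y in range(200,300) for x in range(225,320) if d[y,x]>0]
P=np.array([atd("side",p,d[p[1],p[0]]) for p in L])-o["ee_pos"]
a=.14;u=P@[np.cos(a),np.sin(a),0];v=P@[-np.sin(a),np.cos(a),0];h=P[:,2]
print(len(L))
for lo in range(-20,110,5):
    k=(h>=lo)&(h<lo+5)&(v>-100)&(v<60)&(abs(u)<100)
    if k.sum()>2: print(lo,k.sum(),"u",np.percentile(u[k],[3,97]).round(1),"v",np.percentile(v[k],[3,50,97]).round(1))
for p in[(253,245),(256,249),(280,235),(250,225),(283,222)]: print(p,im[p[1],p[0]],d[p[1],p[0]])
print(proj("side",o["ee_pos"]+np.array([[0,0,0],[0,0,30],[0,0,60]])))
E
```

```text
9461
20 7 u [-9.3 11.2] v [-9.4 -8.1 -5.1]
25 22 u [-9.2 11.4] v [-10.5  -9.1  -6.5]
30 11 u [-7.9 10.4] v [-11.2 -10.   -8.6]
100 42 u [-29.7  29.6] v [-81.4 -80.2 -78.5]
105 102 u [-31.9  31.6] v [-81.9 -80.3   2.7]
(253, 245) [125  67  54] 666.13873
(256, 249) [126  66  54] 776.97815
(280, 235) [128  68  60] 663.40314
(250, 225) [101 102 104] 658.67725
(283, 222) [135 131 129] 665.74023
[[258.27686012 256.54887452]
 [258.05179321 245.57493062]
 [257.81961705 234.0546228 ]]
```

```bash
python3 -m creep '[0.006,0.009,0,0,0.006,0.009,-0.015,0,0.006,0.009,-0.026,0,0.006,0.009,-0.029,0,0.006,0.009,-0.029,0,0.006,0.009,-0.029,0]'; python3 - <<'E'
from h import *
o=get_obs();print(o["ee_pos"].round(2))
im,d=cams.get_image("side");p=proj("side",o["ee_pos"])[0];x,y=map(int,p);print(p)
cv2.imwrite("pics/z2.png",cv2.resize(im[y-35:y+25,x-40:x+40,::-1],(800,600),interpolation=cv2.INTER_CUBIC))
E
```

```text
t: 3.17
ee_pos: [470.6, -33.6, 21.8]
orientation: [-3.134, -0.219, 0.001]
ft_force: [-0.6, 0.5, 0.2]
width: 0.2
grasp_force: 0.0
[470.58 -33.55  21.75]
[260.05899672 263.68346344]
```

View pics/z2.png

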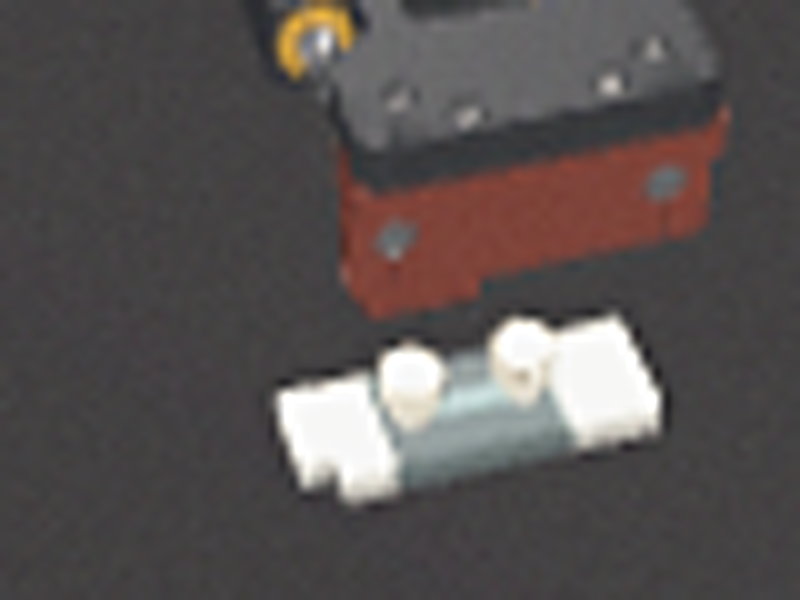

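The cap at (410,375) is still fully visible, and the red finger ends near (430,300), above it. I'll descend slowly and let the force show where contact is.

```bash
python3 -m creep '[0.0005,0,-0.001,0,0.0005,0,-0.002,0,0.0005,0,-0.003,0,0.0005,0,-0.003,0]'
```

```text
t: 3.55
ee_pos: [471.2, -33.6, 18.8]
orientation: [3.134, 0.219, 0.0]
ft_force: [-0.0, -0.4, 0.0]
width: 0.5
grasp_force: 0.0
```

```bash
python3 -m creep '[0,0,-0.0012,0,0,0,-0.0024,0,0,0,-0.0036,0,0,0,-0.0036,0]'; python3 - <<'E'
from h import *
o=get_obs();print(o["ee_pos"].round(2),ctrl.tcp_to_grasp,o["ft_force"])
im,d=cams.get_image("side")
for z in (0,10,20,30,40): print(z,proj("side",o["ee_pos"]+[0,0,z])[0].round(1))
for r in range(238,276): print(r,[tuple(int(v) for v in im[r,c]) for c in(258,262)],d[r,258].round(),d[r,262].round(), atd("side",(260,r),d[r,260]).round(0))
E
```

```text
t: 3.88
ee_pos: [471.1, -33.5, 14.9]
orientation: [-3.134, -0.219, 0.001]
ft_force: [0.1, -0.5, 0.5]
width: 0.5
grasp_force: 0.0
[471.07 -33.54  14.93] 18.700000000000003 [ 0.10282322 -0.51402087  0.47839171]
0 [260.3 266. ]
10 [260.3 262.6]
20 [260.2 259.1]
30 [260.2 255.6]
40 [260.1 252.1]
238 [(106, 107, 106), (104, 104, 105)] 689.0 692.0 [ 463. -105.  158.]
239 [(100, 97, 100), (107, 106, 105)] 688.0 689.0 [ 462. -109.  160.]
240 [(85, 85, 86), (105, 105, 104)] 686.0 686.0 [ 462. -109.  157.]
241 [(104, 103, 102), (104, 105, 106)] 687.0 682.0 [ 462. -112.  158.]
242 [(107, 107, 107), (104, 105, 103)] 682.0 681.0 [ 461. -116.  159.]
243 [(106, 106, 106), (98, 97, 100)] 680.0 680.0 [ 461. -119.  159.]
244 [(92, 91, 93), (82, 81, 84)] 675.0 677.0 [ 460. -121.  159.]
245 [(71, 72, 77), (61, 61, 64)] 675.0 676.0 [ 460. -123.  159.]
246 [(59, 61, 60), (59, 61, 62)] 674.0 678.0 [ 460. -124.  158.]
247 [(60, 60, 62), (57, 61, 60)] 677.0 678.0 [ 460. -126.  158.]
248 [(52, 56, 60), (56, 58, 62)] 679.0 680.0 [ 460. -124.  153.]
249 [(68, 58, 60), (89, 63, 60)] 676.0 681.0 [ 460. -126.  152
[... 1045 characters left out ...]
832.0 [470. -34.  19.]
266 [(250, 246, 235), (250, 250, 248)] 831.0 827.0 [470. -39.  21.]
267 [(241, 235, 223), (242, 237, 224)] 833.0 827.0 [470. -40.  19.]
268 [(193, 192, 181), (224, 216, 197)] 833.0 827.0 [469. -41.  17.]
269 [(146, 157, 156), (219, 211, 193)] 843.0 829.0 [470. -40.  12.]
270 [(166, 175, 173), (186, 184, 175)] 0.0 838.0 [470. -38.   8.]
271 [(216, 217, 213), (150, 160, 160)] 837.0 838.0 [469. -41.   8.]
272 [(252, 250, 247), (151, 162, 161)] 833.0 830.0 [469. -43.   7.]
273 [(254, 253, 253), (139, 151, 149)] 830.0 831.0 [469. -45.   6.]
274 [(253, 252, 251), (119, 132, 130)] 830.0 831.0 [468. -48.   7.]
275 [(239, 237, 231), (101, 111, 112)] 825.0 833.0 [468. -49.   4.]
```

Depth shows the real fingertips at about z=38 while the TCP reads 15, so the tips end about 20 mm short of the reported TCP. I'll keep descending until contact.

```bash
python3 -m creep '[0,0,-0.004,0,0,0,-0.008,0,0,0,-0.010,0,0,0,-0.011,0,0,0,-0.011,0]'; python3 -m creep '[0,0,-0.001,0,0,0,-0.002,0,0,0,-0.003,0,0,0,-0.003,0]'
```

```text
t: 4.35
ee_pos: [471.0, -33.5, 3.8]
orientation: [-3.134, -0.219, 0.001]
ft_force: [0.4, -0.2, -0.0]
width: 0.6
grasp_force: 0.0
t: 4.68
ee_pos: [471.2, -33.6, 1.1]
orientation: [-3.134, -0.219, 0.0]
ft_force: [0.3, 0.5, -1.0]
width: 0.4
grasp_force: 0.0
```

```bash
python3 - <<'E'
from h import *
o=get_obs();im,d=cams.get_image("side")
for r in range(255,275): print(r,[tuple(int(v) for v in im[r,c]) for c in(258,262)], atd("side",(260,r),d[r,260]).round(0),atd("side",(263,r),d[r,263]).round(0))
E
python3 -m creep '[0,0,-0.001,0,0,0,-0.002,0,0,0,-0.002,0]'
```

```text
255 [(70, 59, 62), (91, 62, 57)] [ 460. -124.  136.] [ 465. -123.  135.]
256 [(105, 59, 55), (130, 66, 57)] [ 460. -122.  133.] [ 465. -122.  131.]
257 [(129, 67, 57), (127, 67, 56)] [ 460. -123.  131.] [ 465. -122.  129.]
258 [(127, 66, 57), (127, 68, 57)] [ 460. -122.  128.] [ 465. -122.  127.]
259 [(117, 78, 74), (116, 58, 50)] [ 460. -117.  120.] [ 466. -118.  120.]
260 [(103, 100, 98), (107, 55, 47)] [ 461. -116.  116.] [ 466. -115.  115.]
261 [(104, 92, 92), (127, 68, 56)] [ 460. -117.  115.] [ 466. -117.  114.]
262 [(121, 70, 62), (126, 65, 56)] [ 460. -116.  112.] [ 466. -116.  110.]
263 [(127, 67, 58), (127, 69, 59)] [ 460. -117.  110.] [ 466. -117.  109.]
264 [(126, 66, 57), (119, 58, 50)] [ 460. -118.  108.] [ 466. -117.  106.]
265 [(122, 61, 50), (186, 147, 132)] [ 460. -117.  105.] [476. -41.  25.]
266 [(138, 100, 89), (245, 236, 221)] [469. -44.  26.] [476. -38.  19.]
267 [(192, 179, 162), (244, 241, 229)] [470. -40.  19.] [476. -40.  18.]
268 [(195, 195, 184), (225, 218, 199)] [469. -41.  16.] [476. -39.  14.]
269 [(147, 158, 157), (220, 212, 192)] [469. -41.  14.] [476. -38.  10.]
270 [(166, 175, 174), (183, 182, 174)] [470. -37.   7.] [476. -38.   7.]
271 [(217, 219, 214), (150, 159, 158)] [470. -39.   6.] [475. -42.   8.]
272 [(251, 250, 246), (153, 164, 163)] [469. -41.   5.] [475. -44.   7.]
273 [(254, 253, 253), (140, 153, 151)] [469. -46.   8.] [475. -47.   7.]
274 [(253, 252, 250), (120, 131, 130)] [468. -49.   7.] [475. -47.   5.]
t: 4.98
ee_pos: [471.2, -33.6, -1.0]
orientation: [-3.134, -0.219, 0.0]
ft_force: [-0.4, 0.1, 0.0]
width: 0.1
grasp_force: 0.0
```

```bash
python3 -m creep '[0,0,-0.001,0,0,0,-0.002,0,0,0,-0.002,0]';  python3 -m creep '[0,0,-0.001,0,0,0,-0.001,0]'
```

```text
t: 5.23
ee_pos: [471.3, -33.6, -2.8]
orientation: [3.134, 0.219, 0.0]
ft_force: [-0.6, 0.3, 1.3]
width: 0.3
grasp_force: 0.7
t: 5.4
ee_pos: [471.3, -33.6, -3.8]
orientation: [3.134, 0.219, 0.0]
ft_force: [-0.6, 0.5, 2.1]
width: 0.4
grasp_force: 1.1
```

```bash
python3 -m creep '[0,0,-0.001,0,0,0,-0.0015,0]';  python3 -m creep '[0,0,-0.001,0,0,0,-0.0015,0]'
```

```text
t: 5.57
ee_pos: [471.3, -33.6, -5.3]
orientation: [3.134, 0.219, 0.0]
ft_force: [-0.9, -0.5, 4.5]
width: 0.6
grasp_force: 1.7
t: 5.73
ee_pos: [471.4, -33.6, -6.0]
orientation: [3.134, 0.219, 0.0]
ft_force: [-4.8, 0.4, 26.6]
width: 0.2
grasp_force: 12.9
```

Cap a yielded, then went stiff at TCP z = -6, which puts the tips at 16 mm, so it is home. On to cap b.

```bash
python3 -m creep '[0,0,0.012,0,0.0238,0.0034,0.012,0,0.0238,0.0034,0.012,0,0.0238,0.0034,0.006,0,0.0238,0.0034,0.0045,0,0.0238,0.0034,0.0045,0,0.0238,0.0034,0.0045,0]';  python3 -m creep '[0,0,-0.001,0,0,0,-0.002,0,0,0,-0.003,0,0,0,-0.003,0]'
```

```text
t: 6.32
ee_pos: [493.4, -30.1, -3.1]
orientation: [-3.134, -0.219, 0.004]
ft_force: [-0.2, -0.2, 0.4]
width: 0.5
grasp_force: 0.0
t: 6.65
ee_pos: [493.8, -30.1, -5.6]
orientation: [-3.134, -0.219, 0.003]
ft_force: [-3.2, 0.1, 2.7]
width: 0.7
grasp_force: 1.6
```

```bash
python3 -m creep '[0,0,-0.0005,0,0,0,-0.0005,0]';  python3 -m creep '[0,0,-0.0005,0,0,0,-0.0005,0]'
```

```text
t: 6.82
ee_pos: [493.9, -30.1, -5.7]
orientation: [-3.134, -0.219, 0.003]
ft_force: [-5.2, -0.2, 9.1]
width: 0.4
grasp_force: 4.3
t: 6.98
ee_pos: [494.0, -30.1, -5.8]
orientation: [-3.134, -0.219, 0.003]
ft_force: [-6.1, 0.1, 14.0]
width: 0.1
grasp_force: 7.1
```

Both caps hit a hard stop at the same height. I'll raise, open the fingers and look again.

```bash
python3 -m creep '[0,0,0.03,0,-0.0115,-0.0016,0.055,0,-0.0115,-0.0016,0.055,0,-0.0115,-0.0016,0.055,0,-0.0115,-0.0016,0.055,0]' 0.6; python3 - <<'E'
from h import *
o=get_obs();print(o["ee_pos"].round(2))
im,d=cams.get_image("side");x,y=265,266
cv2.imwrite("pics/z3.png",cv2.resize(im[y-45:y+15,x-40:x+40,::-1],(800,600),interpolation=cv2.INTER_CUBIC))
for k in("slide","label_end","slide_blank"): print(k,[(round(b["score"],2),np.round(b["centre"],1),onz("side",b["centre"],7).round(1)) for b in boxes_of("side",k)[:2]])
E
```

```text
t: 7.4
ee_pos: [483.9, -31.8, 48.4]
orientation: [3.134, 0.219, 0.001]
ft_force: [0.3, -0.8, -0.4]
width: 30.2
grasp_force: 0.0
[483.85 -31.8   48.41]
slide [(0.77, array([267.2, 269.5]), array([484.8, -38.2,   7. ]))]
label_end [(0.36, array([268.8, 270.7]), array([487.6, -42.1,   7. ])), (0.36, array([245.4, 378.3]), array([ 413.6, -274.3,    7. ]))]
slide_blank [(0.89, array([266.6, 269. ]), array([483.8, -36.6,   7. ]))]
```

View pics/z3.png

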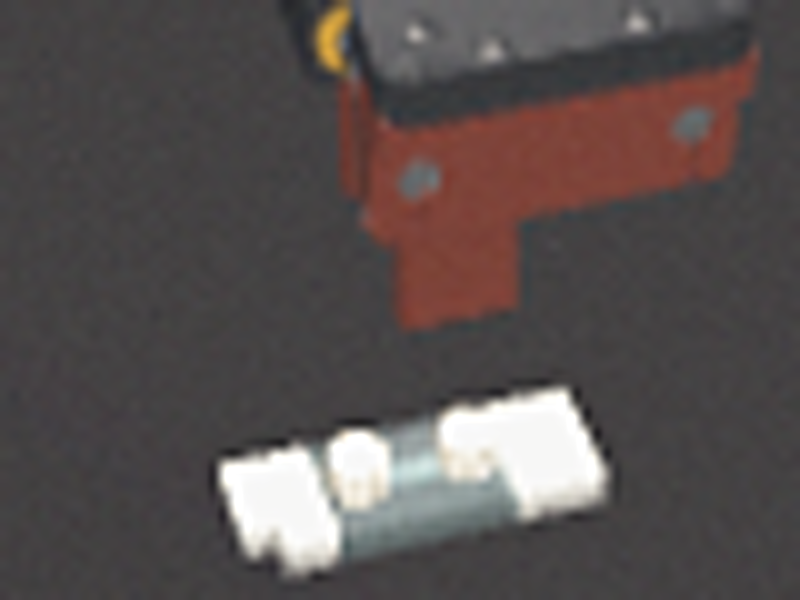

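The picture shows both caps seated, at (358,465) and (470,440), and the slide hasn't moved (corners at (218,462) and (570,388)). The tips touch at about TCP+22 mm, so I'll descend around the slide, feeling for the bench.

```bash
python3 -m creep '[0,0,-0.001,0,0,0,-0.001,0,0,0,-0.03,0,0,0,-0.055,0,0,0,-0.062,0,0,0,-0.064,0,0,0,-0.064,0,0,0,-0.064,0]' 0.6; python3 -m creep '[0,0,-0.001,0,0,0,-0.002,0,0,0,-0.002,0]'
```

```text
t: 8.27
ee_pos: [484.1, -31.8, -14.7]
orientation: [3.134, 0.219, 0.001]
ft_force: [0.6, -0.4, 0.7]
width: 52.7
grasp_force: 0.0
t: 8.52
ee_pos: [484.0, -31.8, -16.7]
orientation: [3.134, 0.219, 0.002]
ft_force: [0.3, 0.1, 0.0]
width: 52.6
grasp_force: 0.0
```

```bash
python3 -m creep '[0,0,-0.001,0,0,0,-0.002,0,0,0,-0.002,0]'; python3 -m creep '[0,0,-0.001,0,0,0,-0.0015,0,0,0,-0.0015,0]'
```

```text
t: 8.77
ee_pos: [483.6, -31.8, -19.3]
orientation: [3.134, 0.219, 0.0]
ft_force: [0.3, 0.1, -0.2]
width: 52.3
grasp_force: 0.0
t: 9.02
ee_pos: [483.4, -31.8, -21.0]
orientation: [-3.134, -0.219, 0.001]
ft_force: [0.2, 0.7, -0.1]
width: 52.8
grasp_force: 0.0
```

```bash
python3 -m creep '[0,0,0,0,0,0,0,0,0,0,0,0,0,0,0,0,0,0,0,0,0,0,0,0]' 0.2; python3 - <<'E'
from h import *
im,d=cams.get_image("side");x,y=265,266
cv2.imwrite("pics/z4.png",cv2.resize(im[y-45:y+15,x-40:x+40,::-1],(800,600),interpolation=cv2.INTER_CUBIC))
E
```

```text
t: 9.52
ee_pos: [483.6, -31.8, -20.8]
orientation: [3.134, 0.219, 0.0]
ft_force: [0.0, -0.6, 0.7]
width: 25.4
grasp_force: 30.0
```

View pics/z4.png

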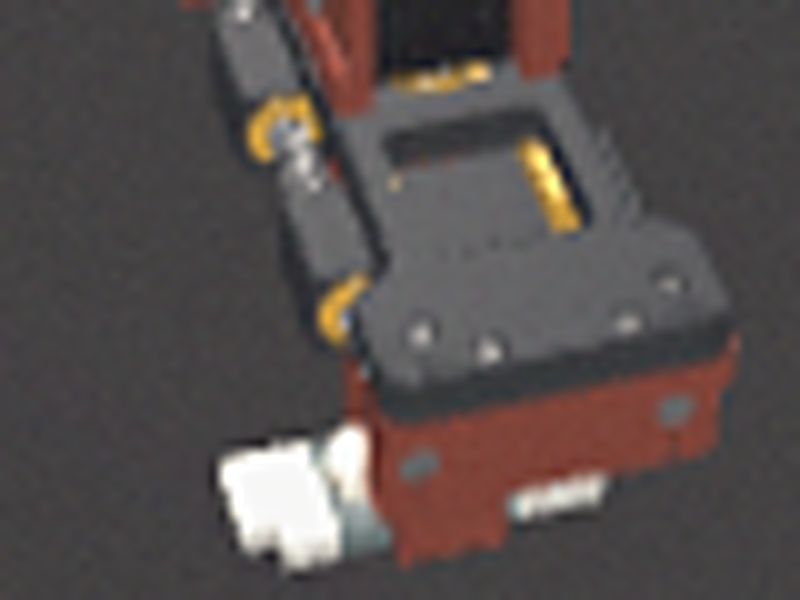

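The slide is gripped by its long edges, label end free at (270,500). I'll lift straight up gently.

```bash
python3 -m creep '[0,0,0.002,0,0,0,0.006,0,0,0,0.014,0,0,0,0.026,0,0,0,0.042,0,0,0,0.06,0,0,0,0.08,0,0,0,0.1,0,0,0,0.112,0,0,0,0.12,0]'; python3 -m creep '[0,0,0.003,0.02,0,0,0.003,0.07,0,0,0.003,0.15,0,0,0.003,0.25,0,0,0.003,0.35,0,0,0.003,0.45,0,0,0.003,0.55,0,0,0.003,0.65,0,0,0.003,0.75,0,0,0.003,0.85]'
```

```text
t: 10.4
ee_pos: [484.3, -31.8, 101.4]
orientation: [3.133, 0.219, 0.004]
ft_force: [0.7, 0.0, -1.0]
width: 25.6
grasp_force: 30.0
t: 11.23
ee_pos: [482.9, -31.7, 101.6]
orientation: [-2.759, -1.5, 0.002]
ft_force: [-0.5, -0.3, 0.2]
width: 25.7
grasp_force: 30.0
```

```bash
python3 -m creep '[0,0,0.003,0.11,0,0,0.008,0.22,0,0,0.013,0.33,0,0,0.018,0.44,0,0,0.02,0.55,0,0,0.02,0.66,0,0,0.02,0.77,0,0,0.02,0.88,0,0,0.02,0.99,0,0,0.02,1.1]'; python3 -m creep '[0,-0.005,0,0.11,0,-0.015,0,0.22,0,-0.03,0,0.33,0,-0.05,0,0.44,0,-0.07,0,0.55,0,-0.09,0,0.66,0,-0.11,0,0.77,0,-0.13,0,0.88,0,-0.15,0,0.99,0,-0.165,0,1.09]'
```

```text
t: 12.07
ee_pos: [482.9, -31.7, 121.6]
orientation: [-1.567, -2.721, 0.001]
ft_force: [0.1, -0.6, 0.0]
width: 25.3
grasp_force: 30.0
t: 12.9
ee_pos: [483.0, -198.0, 121.6]
orientation: [0.07, -3.14, -0.0]
ft_force: [1.2, 0.5, 0.1]
width: 25.7
grasp_force: 30.0
```

```bash
python3 -m creep '[0,-0.015,-0.005,0.02,0,-0.035,-0.015,0.05,0,-0.055,-0.028,0.075,0,-0.068,-0.038,0.075,0,-0.072,-0.044,0.075,0.006,-0.072,-0.047,0.075,0.015,-0.072,-0.0495,0.075,0.022,-0.072,-0.0495,0.075,0.026,-0.072,-0.0495,0.075,0.026,-0.072,-0.0495,0.075]'; python3 - <<'E'
from h import *
import math
o=get_obs();r=o["orientation"];print(o["ee_pos"].round(1),2*math.atan2(r[1],r[0])%(2*math.pi)-math.pi,o["qpos"].round(2))
a=[]
for n in("top","side"):
    im,d=cams.get_image(n);x,y=map(int,proj(n,[550,-268,90])[0]);print(n,x,y);y=min(max(y,45),375)
    a.append(cv2.resize(im[y-45:y+45,x-30:x+30,::-1],(400,600),interpolation=cv2.INTER_CUBIC))
    for k in("label_end","slide"): print(n,k,[(round(b["score"],2),np.round(b["centre"],1),onz(n,b["centre"],100).round(1)) for b in boxes_of(n,k)[:2]])
cv2.imwrite("pics/z5.png",np.hstack(a))
E
```

```text
t: 13.73
ee_pos: [511.4, -268.3, 73.2]
orientation: [-0.18, 3.135, -0.001]
ft_force: [-0.3, -0.4, -0.7]
width: 25.5
grasp_force: 30.0
[ 511.4 -268.3   73.2] 0.11484252813640383 [-0.5   0.53  1.82  0.    0.8  -2.19]
top 428 206
top label_end []
top slide []
side 330 334
side label_end []
side slide [(0.73, array([295.6, 334.5]), array([ 494.7, -265.9,  100. ]))]
```

View pics/z5.png

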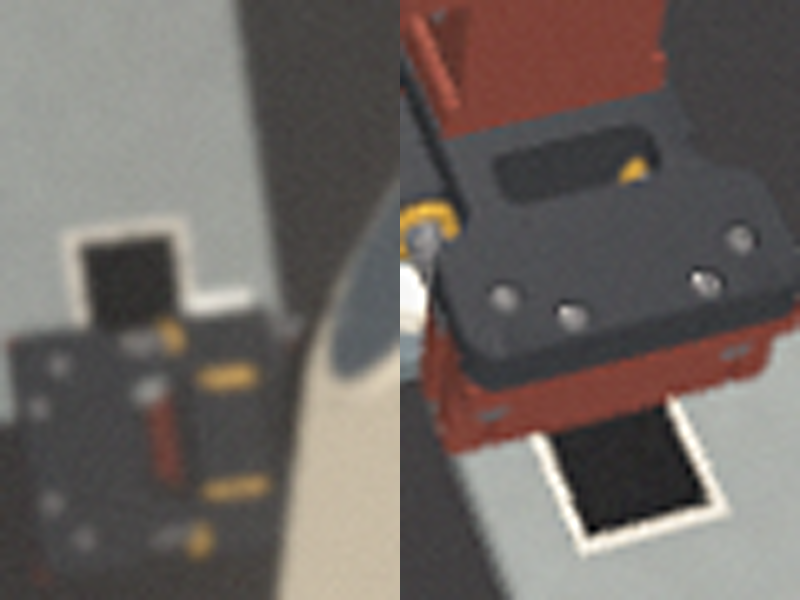

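The top view shows the tip of the label at (220,297), just past the gripper. That offset to the right of the square is the expected parallax. I'll advance the last 22 mm.

```bash
python3 -m creep '[0.006,0,0,0.003,0.014,-0.001,-0.001,0.005,0.02,-0.001,-0.001,0.005,0.0225,-0.001,-0.001,0.005,0.0225,-0.001,-0.001,0.005,0.0225,-0.001,-0.001,0.005]'; python3 - <<'E'
from h import *
import math
o=get_obs();r=o["orientation"];print(o["ee_pos"].round(1),2*math.atan2(r[1],r[0])%(2*math.pi)-math.pi)
im,d=cams.get_image("top")
S=np.array([563.5,-266,100]);a=.12;ux=np.array([math.cos(a),math.sin(a),0]);uy=np.array([-math.sin(a),math.cos(a),0])
Q=[S+ux*i+uy*j for i,j in((9.25,2+4),(9.25,-13),(2.25,13),(-9.25,-13),(-9.25,13),(9.25,6),(2.25,6))]
q=proj("top",Q);print(q.round(1))
x,y=map(int,proj("top",S)[0])
c=cv2.resize(im[y-20:y+25,x-30:x+30,::-1],(800,600),interpolation=cv2.INTER_CUBIC)
k=800/60
for p in q: cv2.circle(c,(int((p[0]-x+30+.5)*k),int((p[1]-y+20+.5)*k)),4,(0,0,255),1)
cv2.imwrite("pics/z6.png",c)
E
```

```text
t: 14.53
ee_pos: [532.1, -269.7, 71.5]
orientation: [0.186, -3.136, -0.0]
ft_force: [-0.6, -0.6, -0.5]
width: 25.5
grasp_force: 30.0
[ 532.1 -269.7   71.5] 0.11847666578977867
[[425.7 195.1]
 [434.9 193.9]
 [422.8 199. ]
 [436.3 202.9]
 [423.7 204.6]
 [425.7 195.1]
 [426.2 198.5]]
```

View pics/z6.png

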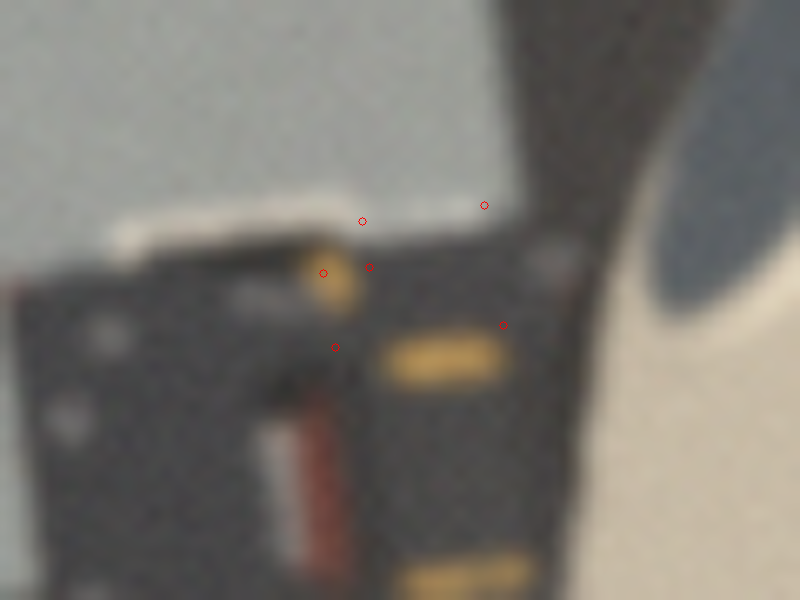

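The label's front edge at (390–500,~215) matches its predicted corners at (362,221) and (484,205) to within about 1.5 mm. One last nudge, then I'll settle and hand in.

```bash
python3 -m creep '[0.001,0.0005,0.0007,0.002,0.001,0.0005,0.0007,0.002,0.001,0.0005,0.0007,0.002,0.001,0.0005,0.0007,0.002,0.001,0.0005,0.0007,0.002,0.001,0.0005,0.0007,0.002]'; python3 - <<'E'
from h import *
im,d=cams.get_image("side")
b=boxes_of("side","small_bottle")[:1];print(b)
a=.12;ux=np.array([np.cos(a),np.sin(a),0]);uy=np.array([-np.sin(a),np.cos(a),0]);S=np.array([563.5,-266,100])
q=proj("side",[S+ux*(-28.75-38)+uy*j for j in(-13,13)]+[S+ux*(-28.75-19.5)+uy*-13]);print(q.round(1))
x,y=map(int,q[0]);c=cv2.resize(im[y-25:y+20,x-25:x+35,::-1],(800,600),interpolation=cv2.INTER_CUBIC);k=800/60
for p in q: cv2.circle(c,(int((p[0]-x+25.5)*k),int((p[1]-y+25.5)*k)),4,(255,0,0),2)
cv2.imwrite("pics/z7.png",c)
E
```

```text
t: 15.08
ee_pos: [533.0, -269.3, 72.4]
orientation: [0.189, -3.136, -0.0]
ft_force: [0.3, 0.2, -0.7]
width: 25.6
grasp_force: 30.0
[{'centre': [233.6, 327.6], 'score': 0.97}]
[[301.1 345.9]
 [295.6 331.8]
 [312.8 342.9]]
```

View pics/z7.png

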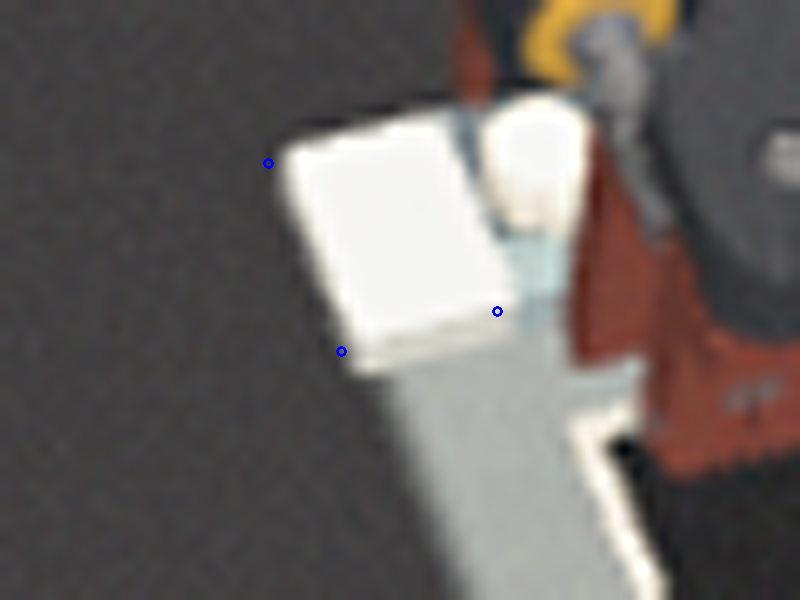

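The blank end is level, and its corners sit within about 2 mm of prediction. That matches the side camera's own offset for the square. Handing in.

```bash
python3 -c "
from workcell import ticket
print(ticket.close_job())"
```

```text
the job is handed in; nothing more can be done
None
```

I pressed both caps home, then lifted the slide, kept it level, and handed in with it held label end first over the reader's dark square, about 100 mm up and within about 2 mm; no pass or fail result came back.

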